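# Slide the power supply into the test dock

### The job

Push the tall power supply along the bench, low down near its base so that it slides and stays upright, into the steel test dock until its back sits flush against the dock's back stop. Then press the start button right down and let go of it. Do not lift or tip the power supply, do not press the button before it is home, and leave the other things on the bench where they are.

Things in the scene. Friction and masses are not known exactly. Their poses are not given: they have to be found in the camera images.
- unit: Loose power supply standing on end: bare aluminium case with vent slots, fan on top, 70 mm deep (its x), 130 wide (y), 180 tall (z); 0.7 to 1 kg. Origin: centre of the case's underside. x points to its back, towards the dock. It starts upright before the dock's mouth, 120 to 165 mm short of its seated place, up to 12 mm off the dock's centre line, turned up to 0.15 rad from it.
- unit_foot (a point): Point to push, 20 mm above the bench: middle of the front face (unit x = -90 mm) of the terminal box at the unit's foot, part of it, towards the robot: 55 mm deep, 110 wide, 40 tall, brass studs on top to 45 mm. Sliding takes 3 to 7 N (bench friction 0.48 to 0.66). Pushed on the tall case, more than about 55 mm above the bench, the unit can tip forward instead of sliding.
- dock: Fixed steel dock without a floor (the unit slides on the bench): two guide rails 18 mm high, 12 mm thick, 146 mm apart inside, from x = -25 to +35 mm, flaring at the mouth to about 176 mm apart at x = -83 mm. Origin: on the bench, where the centre of the unit's underside is when fully home. x: the push direction, from mouth to back stop, within 0.2 rad of world x.
- dock_stop (a point): Middle of the face of the dock's rigid back stop, 30 mm above the bench, at x = +35 mm of the dock; the stop is 60 mm high, 12 mm thick, 170 mm wide, with a black contact block behind it. The unit's back rests flush on it when home. The flared mouth guides only a little: a unit pushed straight in more than about 5 mm off the dock's centre line can wedge on the rails, so bring it to the line first.
- start_top (a point): Centre of the top of the start button: a round black push button of diameter 36 mm standing in a round grey housing of diameter 52 mm fixed to the bench, beside the dock (left or right). Its top is 22 mm above the bench when up.
- start (a joint): Travel of the start button in m: 0 up, 0.006 fully down (straight down). It springs back; it starts to move at about 1.5 N and is fully down at 5 N.
- meter: Bystander: yellow multimeter lying flat, 190 x 92 x 40 mm (x, y, z; a knob stands up to 50 mm), on the side of the dock opposite the start button. Origin: centre of its underside.
- capacitor: Bystander: blue can capacitor standing upright, 35 mm in diameter, 50 mm tall. Origin: centre of its underside.
- screwdriver: Bystander: screwdriver lying on the bench, about 200 mm long along its x, 26 mm thick. Origin: underside, about midway along it.
There are look-alikes about, which are no part of the job. Of the things that look like the unit, the middle-sized one is meant.

How it is judged:
By the outcome, as a careful person would: the job done as asked, in the order asked, and still so for the second after the job is handed in, with the robot touching nothing.
It also fails if it takes over 61 s, if anything falls off the work surface, if the arm or the gripper's body presses on something with over 40 N, if the wrist force passes 120 N, or if a joint passes its speed limit or range.

### The arm

A 7-joint arm with a two-finger parallel gripper is mounted at the origin on the work surface. World frame = base frame: x ahead of the robot, y to its left, z up, the work surface at z = 0. Lengths are in mm, angles in rad, forces in N, time in s.
With the tool pointing down it reaches from about 400 to 875 mm from the base axis. Payload 4.4 kg.
Tool frame: the origin (TCP) lies at the very end of the fingers, on their centre line; the grasp point (between the pads) lies 19 mm behind it; z points along the fingers, y is the direction in which the jaws open and shut (so a half turn about z gives the same grasp; the last joint's range is limited). The gripper opens to 85 mm and grips with 20 to 120 N. Pads are 22 mm wide; open, the fingers measure 114 mm over their backs; the gripper's body (76 mm by 85 mm) begins 54 mm behind the grasp point. The pads swing forward as they close: fully open they stand 13 mm farther back than shut.
Start: joints at [-1.25, 0.628, 0.038, 1.517, -0.027, 0.996, -0.02], TCP at [245.175, 602.002, 231.313] pointing down, gripper open.
Joint ranges: [-3.06, 3.06], [-0.37, 2.12], [-1.25, 1.32], [0.18, 2.47], [-1.1, 4.24], [0.23, 1.98], [-2.94, 2.94]. Speed limits (rad/s): [2.57, 2.57, 3.14, 3.14, 3.14, 3.14, 3.14].

### API

Orientations are given as [roll, pitch, yaw] about the fixed x, y, z axes, in that order (R = Rz(yaw) Ry(pitch) Rx(roll)).
In Python, from cell import read_state, get_image, calibration, finish_job gives the robot as it stands. The module is installed in compiled form; this text tells all that it offers.
- The arm moves only by the tool apply_moves, never from a script. Its argument "increments" is a list of rows, each an object of numbers: "tx", "ty", "tz": the shift along the world's x, y, z in m; "rx", "ry", "rz": the turn, a rotation vector about the world's x, y, z in units of 5 degrees (1.0 is 5 degrees); "claw": the finger opening in m, from 0 to 0.0854. In form: [{"tx": .., "ty": .., "tz": .., "rx": .., "ry": .., "rz": .., "claw": ..}, ...]. A call has 1 to 12 rows; each row is the pose to reach, as a shift and turn from the pose commanded when the call began; what a row does not reach only later rows make up. A row lasts 1/10 s, in which the tool goes at most 50 mm and 8.59 degrees, less where a joint would pass 70% of its speed; a pose out of reach is approached as far as the arm can. A call with a gripper value outside its range is refused whole. The fingers move at their own pace and stop on an object; the grip force is fixed at half the most. Time passes only in rows, so rows that repeat a pose let the fingers close. It gives the time, the measured TCP pose, the force and the opening at its end, in the units of the state.
- read_state(): the state, without advancing time (a new reading comes with each control period).
- get_image(name): name is "side" or "top"; returns the picture (400x640x3 uint8, red, green, blue); there is no depth.
- calibration(name): a dict with "camera_matrix" (3x3 intrinsics, pixels), "distortion" ([k1, k2, p1, p2, k3] as OpenCV has them; the pictures are not rectified), "origin" and "attitude" of the camera in the world. Camera axes: x right, y up, looking along -z (the intrinsics and any distortion apply to the point x, -y, -z); pixel columns grow to the right and rows downward; lengths in mm; the calibration is good to about 2 mm. A picture is of the moment at which its call begins. calibration takes no time and is no camera call.
- finish_job(): hands the job in, once; it reports no verdict.
The state is a dict: "clock": time; "qpos": joint angles; "qd": joint speeds; "tau": joint torques, N m; "eef_pos": TCP position; "tool_rot": TCP orientation; "force": force on the tool from outside, world axes, zero at the start; "torque": the same for the moment, N m; "width": finger opening in mm.
Only numpy, scipy, OpenCV 4.12 (cv2) and the standard library are available. Lean on these libraries where they do the work, as an engineer would, in place of code of your own. Each camera call takes 0.05 s, during which the arm holds its last target. There are 200 camera calls.

## Working session

There is one attempt and no reset: what is moved stays moved. The work goes in short steps, Python scripts to look and compute and a tool call to move; the robot and the scene stay as the last step left them, time stands still between calls to the robot, and variables do not carry over. Pictures are saved under pics/ and viewed, about 8 in all and at most 12, crops included, and the job is handed in when it is done.

Besides the shell and the picture viewer there is one more tool, called after "Emit:" by a JSON object that holds its "method" and its "body". apply_moves: Moves the arm, as the interface text tells. Its arguments: {"type":"object","properties":{"increments":{"type":"array"}},"required":["increments"]}

```bash
mkdir -p pics
cat > h.py <<'E'
import numpy as np, cv2
from cell import *
from scipy.spatial.transform import Rotation as Ro
def cam(n):
    c=calibration(n); a=np.array(c["attitude"],float)
    R=a if a.shape==(3,3) else Ro.from_euler('xyz',a).as_matrix()
    return np.array(c["camera_matrix"],float),np.array(c["distortion"],float),np.array(c["origin"],float),R
def px2w(n,uv,z):
    K,d,o,R=cam(n); p=cv2.undistortPoints(np.array(uv,float).reshape(-1,1,2),K,d).reshape(-1,2)
    r=np.c_[p[:,0],-p[:,1],-np.ones(len(p))]@R.T
    z=np.broadcast_to(z,len(p)); return o+r*((z-o[2])/r[:,2])[:,None]
def w2px(n,P):
    K,d,o,R=cam(n); q=(np.array(P,float).reshape(-1,3)-o)@R*[1,-1,-1]
    return cv2.projectPoints(q,np.zeros(3),np.zeros(3),K,d)[0].reshape(-1,2)
def save(n,f,crop=None,s=1):
    im=get_image(n)[:,:,::-1]
    if crop: x0,y0,x1,y1=crop; im=im[y0:y1,x0:x1]
    cv2.imwrite('pics/'+f,cv2.resize(im,None,fx=s,fy=s,interpolation=cv2.INTER_CUBIC))
E
python3 - <<'E'
from h import *
for n in("top","side"): print(calibration(n)); save(n,n+'0.png',s=1.25)
print(read_state())
E
```

```text
{'camera_matrix': array([[407.64088542,   0.        , 321.16379997],
       [  0.        , 407.64088542, 202.74531489],
       [  0.        ,   0.        ,   1.        ]]), 'distortion': array([-0.06167284,  0.        ,  0.        ,  0.        ,  0.        ]), 'origin': array([413.89320287,  19.00056563, 952.15656459]), 'attitude': array([ 0.16858211, -0.0088322 , -1.59768276])}
{'camera_matrix': array([[503.58273121,   0.        , 320.25957357],
       [  0.        , 503.58273121, 210.12054454],
       [  0.        ,   0.        ,   1.        ]]), 'distortion': array([-0.07500296,  0.        ,  0.        ,  0.        ,  0.        ]), 'origin': array([  15.06016675, -552.87026068,  913.74946439]), 'attitude': array([ 0.73453799,  0.01473844, -0.78385312])}
{'clock': 0.1, 'qpos': array([-1.24983124,  0.62928191,  0.03843062,  1.51828808, -0.02701985,
        0.99631529, -0.02002982]), 'qd': array([-0.00102041, -0.00274612,  0.00077177, -0.00452989,  0.00056653,
        0.00123975, -0.00070859]), 'tau': array([ 2.74309328e-03, -5.64527392e+01,  1.23018455e+00, -1.93971652e+01,
        1.12511055e-02,  5.37544809e-03, -4.42652080e-06]), 'eef_pos': array([244.91690597, 601.46631309, 230.45604589]), 'tool_rot': array([-3.13981722e+00, -4.74885359e-06,  2.75479793e+00]), 'force': array([-0.23303905,  0.69918887, -1.05886955]), 'torque': array([-0.0183029 , -0.02011289,  0.02002873]), 'width': 85.47895512426403}
```

View pics/top0.png

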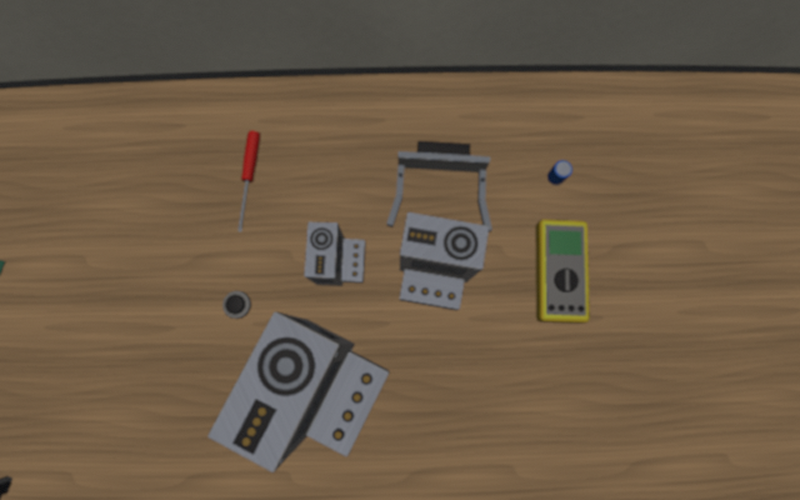

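View pics/side0.png

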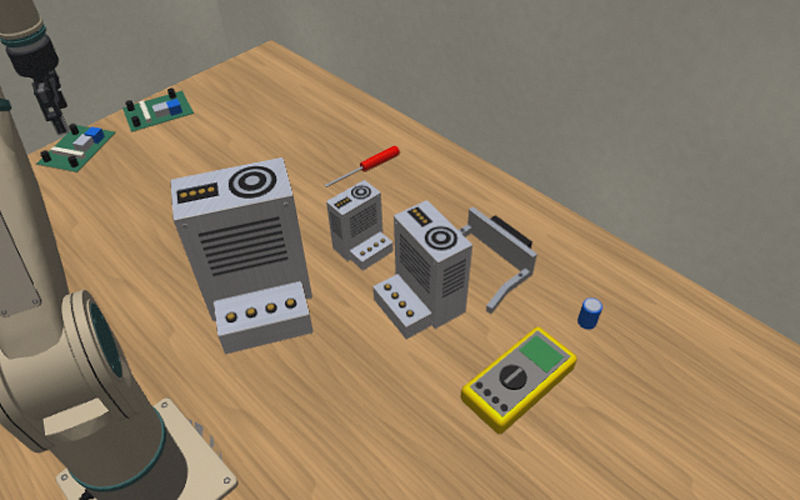

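The top view shows three look-alikes, with pixels as viewed: large (285,390), middle (445,250) and small (325,252). The middle one fits: it is the middle size and stands at the dock mouth. The button is at (237,305), left of the dock. The meter is at (564,270) on the right.

Run:
```python
from h import *
save('top','c1.png',(300,105,410,255),4)
save('side','c2.png',(290,150,440,280),4)
```

```text
(no output)
```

View pics/c1.png

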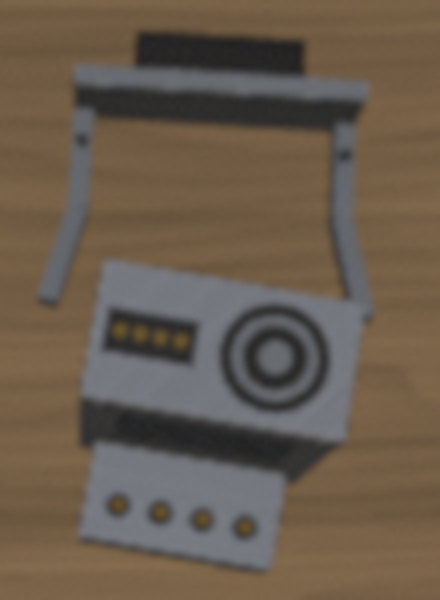

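View pics/c2.png

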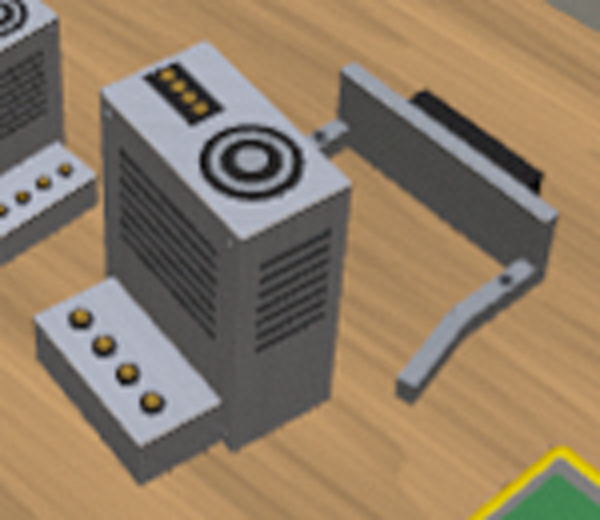

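The crops confirm the middle unit (case with terminal box towards the robot) standing before the dock. Next I fit the poses to the corner pixels I read off.

```bash
cat > fit.py <<'E'
from h import *
from scipy.optimize import least_squares
def fit(obs,x0):
    # obs: list (cam, [(u,v)], [(x,y,z)])
    def T(p,P):
        P=np.array(P,float);c,s=np.cos(p[2]),np.sin(p[2])
        return np.c_[p[0]+c*P[:,0]-s*P[:,1],p[1]+s*P[:,0]+c*P[:,1],P[:,2]]
    f=lambda p:np.concatenate([(w2px(n,T(p,P))-np.array(u)).ravel() for n,u,P in obs])
    r=least_squares(f,x0,x_scale=[100,100,1],loss='soft_l1'); return r.x,f(r.x).reshape(-1,2)
def cr(p,x0,y0,s=4): return (np.array(p,float)+.5)/s-.5+[x0,y0]
E
python3 - <<'E'
from fit import *
ut=cr([(104,260),(367,303),(345,441),(81,400),(80,542),(270,570)],300,105)
us=cr([(207,42),(102,92),(240,241),(350,186),(36,320),(142,445),(142,483),(235,450),(330,402)],290,150)
UT=[(35,65,180),(35,-65,180),(-35,-65,180),(-35,65,180),(-90,55,40),(-90,-55,40)]
US=[(35,65,180),(-35,65,180),(-35,-65,180),(35,-65,180),(-90,55,40),(-90,-55,40),(-90,-55,0),(-35,-65,0),(35,-65,0)]
for o in([('top',ut,UT),('side',us,US)],[('top',ut,UT)],[('side',us,US)]):
    p,r=fit(o,[600,0,0]);print('unit',p.round(3));print(r.round(1).tolist())
dt=cr([(75,86),(366,102),(75,66),(368,84),(48,299),(365,315)],300,105)
DT=[(35,85,60),(35,-85,60),(47,85,60),(47,-85,60),(-83,94,18),(-83,-94,18)]
ds=cr([(342,68),(548,222),(557,217),(350,62),(405,390)],290,150)
DS=[(35,85,60),(35,-85,60),(47,-85,60),(47,85,60),(-83,-94,9)]
for o in([('top',dt,DT),('side',ds,DS)],[('top',dt,DT)],[('side',ds,DS)]):
    p,r=fit(o,[700,0,0]);print('dock',p.round(3));print(r.round(1).tolist())
q=lambda n,u,v,z:px2w(n,[(u/1.25,v/1.25)],z)[0].round(0)
print('button',q('top',237,304,22),'cap top',q('top',565,166,50),'meter',q('top',564,271,40),'small',q('top',325,250,100), 'big TB corners',q('top',388,373,70),q('top',348,455,70),'bigcase',q('top',352,345,250),q('top',272,472,250))
E
```

```text
unit [ 5.64194e+02 -5.93270e+01 -1.94000e-01]
[[0.2, -0.4], [0.3, -0.1], [0.9, 0.5], [0.0, -0.4], [0.2, -1.0], [1.3, 0.2], [-0.7, -1.0], [-1.5, -0.8], [0.3, -0.4], [0.9, -1.3], [-1.3, -0.8], [-0.6, 0.4], [-0.4, 1.7], [-0.8, 1.5], [0.3, -0.6]]
unit [ 5.63831e+02 -5.83520e+01 -1.90000e-01]
[[-0.3, -0.1], [-0.2, -0.1], [0.4, 0.6], [-0.5, -0.1], [-0.1, -0.7], [1.0, 0.3]]
unit [ 5.64471e+02 -6.08320e+01 -2.03000e-01]
[[0.2, -0.8], [-0.7, -0.7], [0.7, -0.1], [1.4, -0.8], [-0.8, -0.9], [-0.4, 0.5], [-0.3, 1.8], [-0.5, 1.8], [0.8, -0.1]]
dock [ 7.03399e+02 -7.28140e+01 -8.20000e-02]
[[-0.2, -0.4], [0.8, -0.2], [0.1, -0.3], [0.4, -0.6], [-0.1, 0.2], [0.5, 0.7], [-1.1, 0.3], [-1.0, -0.1], [0.2, -1.3], [0.3, -0.4], [-0.4, 0.5]]
dock [ 7.03103e+02 -7.22400e+01 -8.10000e-02]
[[-0.4, -0.2], [0.5, -0.1], [-0.2, -0.2], [0.1, -0.5], [-0.3, 0.4], [0.3, 0.8]]
dock [ 7.03849e+02 -7.37750e+01 -8.60000e-02]
[[-0.6, 0.3], [-0.6, 0.1], [0.6, -1.1], [0.9, -0.3], [-0.2, 0.6]]
button [486. 310.  22.] cap top [ 725. -304.   50.] meter [ 529. -288.   40.] small [568. 137. 100.] big TB corners [359.  35.  70.] [227. 105.  70.] bigcase [409.  80. 250.] [245. 188. 250.]
```

Unit at about (564, -59), yaw -0.19. Dock at (703, -73), yaw -0.08. So the unit is 140 mm short, 2 mm off the line and turned -0.11 rad, which agrees with the limits given. I'll push with two fingers spread on the terminal box face and squared to the dock. First I raise the arm over the large look-alike.

Emit:
{"method": "apply_moves", "body": {"increments": [{"tz": 0.05},{"tz": 0.1},{"tz": 0.15},{"tz": 0.2},{"tx": 0.25,"ty": -0.25,"tz": 0.2,"claw": 0.06},{"tx": 0.25,"ty": -0.25,"tz": 0.2,"claw": 0.06},{"tx": 0.25,"ty": -0.25,"tz": 0.2,"claw": 0.06},{"tx": 0.25,"ty": -0.25,"tz": 0.2,"claw": 0.06},{"tx": 0.25,"ty": -0.25,"tz": 0.2,"claw": 0.06},{"tx": 0.25,"ty": -0.25,"tz": 0.2,"claw": 0.06},{"tx": 0.25,"ty": -0.25,"tz": 0.2,"claw": 0.06},{"tx": 0.25,"ty": -0.25,"tz": 0.2,"claw": 0.06}]}}

```text
$.increments[0]: bad value
```

Emit:
{"method": "apply_moves", "body": {"increments": [{"ty": -0.4,"rz": 3.5},{"ty": -0.4,"rz": 3.5},{"ty": -0.4,"rz": 3.5},{"ty": -0.4,"rz": 3.5},{"ty": -0.4,"rz": 3.5},{"ty": -0.4,"rz": 3.5},{"ty": -0.4,"rz": 3.5},{"ty": -0.4,"rz": 3.5},{"ty": -0.4,"rz": 3.5},{"ty": -0.4,"rz": 3.5}]}}

```text
$.increments[0]: bad value
```

Emit:
{"method": "apply_moves", "body": {"increments": [{"tx": 0,"ty": 0,"tz": 0.2,"rx": 0,"ry": 0,"rz": 0,"claw": 0.06},{"tx": 0,"ty": 0,"tz": 0.2,"rx": 0,"ry": 0,"rz": 0,"claw": 0.06},{"tx": 0,"ty": 0,"tz": 0.2,"rx": 0,"ry": 0,"rz": 0,"claw": 0.06},{"tx": 0,"ty": 0,"tz": 0.2,"rx": 0,"ry": 0,"rz": 0,"claw": 0.06},{"tx": 0.25,"ty": -0.25,"tz": 0.2,"rx": 0,"ry": 0,"rz": 0,"claw": 0.06},{"tx": 0.25,"ty": -0.25,"tz": 0.2,"rx": 0,"ry": 0,"rz": 0,"claw": 0.06},{"tx": 0.25,"ty": -0.25,"tz": 0.2,"rx": 0,"ry": 0,"rz": 0,"claw": 0.06},{"tx": 0.25,"ty": -0.25,"tz": 0.2,"rx": 0,"ry": 0,"rz": 0,"claw": 0.06},{"tx": 0.25,"ty": -0.25,"tz": 0.2,"rx": 0,"ry": 0,"rz": 0,"claw": 0.06},{"tx": 0.25,"ty": -0.25,"tz": 0.2,"rx": 0,"ry": 0,"rz": 0,"claw": 0.06},{"tx": 0.25,"ty": -0.25,"tz": 0.2,"rx": 0,"ry": 0,"rz": 0,"claw": 0.06},{"tx": 0.25,"ty": -0.25,"tz": 0.2,"rx": 0,"ry": 0,"rz": 0,"claw": 0.06}]}}

```text
clock: 1.4
eef_pos: [501.0, 344.0, 431.2]
tool_rot: [-3.138, 0.005, 2.742]
force: [-0.2, 0.2, -0.0]
width: 60.0
```

Emit:
{"method": "apply_moves", "body": {"increments": [{"tx": 0,"ty": -0.4,"tz": 0,"rx": 0,"ry": 0,"rz": 3.5,"claw": 0.06},{"tx": 0,"ty": -0.4,"tz": 0,"rx": 0,"ry": 0,"rz": 3.5,"claw": 0.06},{"tx": 0,"ty": -0.4,"tz": 0,"rx": 0,"ry": 0,"rz": 3.5,"claw": 0.06},{"tx": 0,"ty": -0.4,"tz": 0,"rx": 0,"ry": 0,"rz": 3.5,"claw": 0.06},{"tx": 0,"ty": -0.4,"tz": 0,"rx": 0,"ry": 0,"rz": 3.5,"claw": 0.06},{"tx": 0,"ty": -0.4,"tz": 0,"rx": 0,"ry": 0,"rz": 3.5,"claw": 0.06},{"tx": 0,"ty": -0.4,"tz": 0,"rx": 0,"ry": 0,"rz": 3.5,"claw": 0.06},{"tx": 0,"ty": -0.4,"tz": 0,"rx": 0,"ry": 0,"rz": 3.5,"claw": 0.06},{"tx": 0,"ty": -0.4,"tz": 0,"rx": 0,"ry": 0,"rz": 3.5,"claw": 0.06},{"tx": 0,"ty": -0.4,"tz": 0,"rx": 0,"ry": 0,"rz": 3.5,"claw": 0.06},{"tx": 0,"ty": -0.4,"tz": 0,"rx": 0,"ry": 0,"rz": 3.5,"claw": 0.06}]}}

```text
clock: 2.5
eef_pos: [495.2, -46.3, 431.1]
tool_rot: [3.141, -0.0, 3.062]
force: [-0.2, 0.1, 0.4]
width: 60.2
```

Emit:
{"method": "apply_moves", "body": {"increments": [{"tx": -0.06,"ty": -0.0025,"tz": 0,"rx": -0.25,"ry": -3,"rz": 0,"claw": 0.06},{"tx": -0.06,"ty": -0.0025,"tz": 0,"rx": -0.25,"ry": -3,"rz": 0,"claw": 0.06},{"tx": -0.06,"ty": -0.0025,"tz": -0.36,"rx": -0.25,"ry": -3,"rz": 0,"claw": 0.06},{"tx": -0.06,"ty": -0.0025,"tz": -0.36,"rx": -0.25,"ry": -3,"rz": 0,"claw": 0.06},{"tx": -0.06,"ty": -0.0025,"tz": -0.36,"rx": -0.25,"ry": -3,"rz": 0,"claw": 0.06},{"tx": -0.06,"ty": -0.0025,"tz": -0.36,"rx": -0.25,"ry": -3,"rz": 0,"claw": 0.06},{"tx": -0.06,"ty": -0.0025,"tz": -0.36,"rx": -0.25,"ry": -3,"rz": 0,"claw": 0.06},{"tx": -0.06,"ty": -0.0025,"tz": -0.36,"rx": -0.25,"ry": -3,"rz": 0,"claw": 0.06},{"tx": -0.06,"ty": -0.0025,"tz": -0.36,"rx": -0.25,"ry": -3,"rz": 0,"claw": 0.06},{"tx": -0.06,"ty": -0.0025,"tz": -0.36,"rx": -0.25,"ry": -3,"rz": 0,"claw": 0.06},{"tx": -0.06,"ty": -0.0025,"tz": -0.36,"rx": -0.25,"ry": -3,"rz": 0,"claw": 0.06},{"tx": -0.06,"ty": -0.0025,"tz": -0.36,"rx": -0.25,"ry": -3,"rz": 0,"claw": 0.06}]}}

```text
clock: 3.7
eef_pos: [456.9, -49.2, 121.7]
tool_rot: [3.141, 0.203, 3.07]
force: [0.5, 0.7, 1.8]
width: 59.9
```

Emit:
{"method": "apply_moves", "body": {"increments": [{"tx": 0,"ty": 0,"tz": 0,"rx": 0,"ry": 0,"rz": 0,"claw": 0.06},{"tx": 0,"ty": 0,"tz": 0,"rx": 0,"ry": 0,"rz": 0,"claw": 0.06}]}}

```text
clock: 3.9
eef_pos: [457.0, -50.5, 123.5]
tool_rot: [3.139, 0.206, 3.062]
force: [0.1, 0.5, -0.2]
width: 60.0
```

Run:
```python
from h import *
s=read_state();print(s['qpos'].round(2),s['eef_pos'].round(1),s['tool_rot'].round(3))
save('side','s1.png',(100,0,440,330),2)
```

```text
[-0.24  0.53  0.41  2.33 -1.1   0.23  2.65] [457.  -50.5 123.5] [3.139 0.206 3.062]
```

View pics/s1.png

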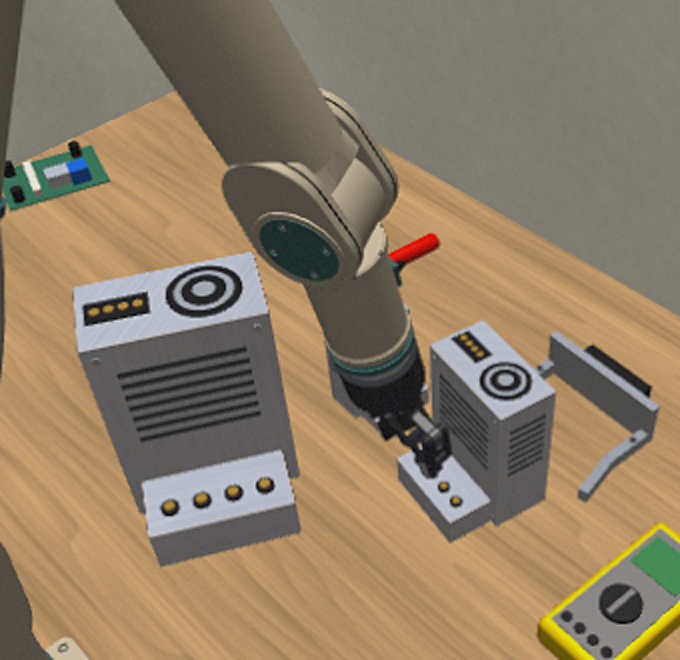

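The side view shows the forearm clear of both look-alikes, with the gripper above the terminal box. Joints 5 and 6 are at their limits because of the 15° tilt, so I go up and take most of it out.

Emit:
{"method": "apply_moves", "body": {"increments": [{"tx": 0,"ty": 0,"tz": 0.12,"rx": 0,"ry": 0,"rz": 0,"claw": 0.06},{"tx": 0,"ty": 0,"tz": 0.12,"rx": 0.1,"ry": 1.4,"rz": 0,"claw": 0.06},{"tx": 0,"ty": 0,"tz": 0.12,"rx": 0.1,"ry": 1.4,"rz": 0,"claw": 0.06},{"tx": -0.02,"ty": 0,"tz": 0.12,"rx": 0.1,"ry": 1.4,"rz": 0,"claw": 0.06},{"tx": -0.02,"ty": 0,"tz": 0.12,"rx": 0.1,"ry": 1.4,"rz": 0,"claw": 0.06},{"tx": -0.02,"ty": 0,"tz": 0.12,"rx": 0.1,"ry": 1.4,"rz": 0,"claw": 0.06},{"tx": -0.02,"ty": 0,"tz": 0.12,"rx": 0.1,"ry": 1.4,"rz": 0,"claw": 0.06}]}}

```text
clock: 4.65
eef_pos: [436.9, -51.1, 243.1]
tool_rot: [3.14, 0.083, 3.061]
force: [0.2, -0.2, -0.0]
width: 60.0
```

Run:
```python
from h import *
s=read_state();print(s['qpos'].round(2),s['eef_pos'].round(1),s['tool_rot'].round(3))
```

```text
[-0.66  0.42  0.99  2.14 -0.55  0.75  2.17] [436.9 -51.1 243.1] [3.14  0.083 3.061]
```

Emit:
{"method": "apply_moves", "body": {"increments": [{"tx": 0,"ty": 0,"tz": -0.05,"rx": 0,"ry": 0,"rz": 0,"claw": 0.06},{"tx": 0,"ty": 0,"tz": -0.1,"rx": 0,"ry": 0,"rz": 0,"claw": 0.06},{"tx": 0,"ty": 0,"tz": -0.14,"rx": 0,"ry": 0,"rz": 0,"claw": 0.06},{"tx": 0,"ty": 0,"tz": -0.17,"rx": 0,"ry": 0,"rz": 0,"claw": 0.06},{"tx": 0,"ty": 0,"tz": -0.18,"rx": 0,"ry": 0,"rz": 0,"claw": 0.06},{"tx": 0,"ty": 0,"tz": -0.18,"rx": 0,"ry": 0,"rz": 0,"claw": 0.06},{"tx": 0,"ty": 0,"tz": -0.18,"rx": 0,"ry": 0,"rz": 0,"claw": 0.06}]}}

```text
clock: 5.35
eef_pos: [437.1, -52.7, 63.3]
tool_rot: [-3.141, 0.084, 3.059]
force: [0.3, 0.4, -0.3]
width: 60.2
```

Run:
```python
from h import *
s=read_state();print(s['qpos'].round(2),s['eef_pos'].round(1),s['tool_rot'].round(3))
```

```text
[-0.18  0.67  0.34  2.31 -1.09  0.24  2.64] [437.1 -52.7  63.3] [-3.141  0.084  3.059]
```

Emit:
{"method": "apply_moves", "body": {"increments": [{"tx": 0,"ty": 0,"tz": -0.02,"rx": 0,"ry": 0,"rz": 0,"claw": 0.06},{"tx": 0,"ty": 0,"tz": -0.035,"rx": 0,"ry": 0,"rz": 0,"claw": 0.06},{"tx": 0,"ty": 0,"tz": -0.046,"rx": 0,"ry": 0,"rz": 0,"claw": 0.06},{"tx": 0,"ty": 0,"tz": -0.046,"rx": 0,"ry": 0,"rz": 0,"claw": 0.06},{"tx": 0,"ty": 0,"tz": -0.046,"rx": 0,"ry": 0,"rz": 0,"claw": 0.06}]}}

```text
clock: 5.85
eef_pos: [449.3, -53.4, 32.7]
tool_rot: [3.141, 0.055, 3.061]
force: [0.1, -0.2, 0.1]
width: 59.9
```

Run:
```python
from h import *
s=read_state();print(s['qpos'].round(2),s['eef_pos'].round(1),s['tool_rot'].round(3))
```

```text
[-0.15  0.74  0.31  2.26 -1.1   0.23  2.64] [449.3 -53.4  32.7] [3.141 0.055 3.061]
```

Emit:
{"method": "apply_moves", "body": {"increments": [{"tx": 0,"ty": 0,"tz": 0,"rx": 0.05,"ry": 0.63,"rz": 0,"claw": 0.06},{"tx": -0.004,"ty": 0.002,"tz": -0.005,"rx": 0.05,"ry": 0.63,"rz": 0,"claw": 0.06},{"tx": -0.008,"ty": 0.002,"tz": -0.01,"rx": 0.05,"ry": 0.63,"rz": 0,"claw": 0.06},{"tx": -0.008,"ty": 0.002,"tz": -0.016,"rx": 0.05,"ry": 0.63,"rz": 0,"claw": 0.06},{"tx": -0.008,"ty": 0.002,"tz": -0.016,"rx": 0.05,"ry": 0.63,"rz": 0,"claw": 0.06}]}}

```text
clock: 6.35
eef_pos: [441.1, -51.3, 16.4]
tool_rot: [3.14, -0.001, 3.06]
force: [0.6, -0.6, 0.8]
width: 60.0
```

Run:
```python
from h import *
s=read_state();print(s['qpos'].round(2),s['eef_pos'].round(1),s['tool_rot'].round(3))
save('top','t2.png',(280,100,420,280),3.3)
```

```text
[-0.18  0.79  0.35  2.23 -1.05  0.29  2.59] [441.1 -51.3  16.4] [ 3.14e+00 -1.00e-03  3.06e+00]
```

View pics/t2.png

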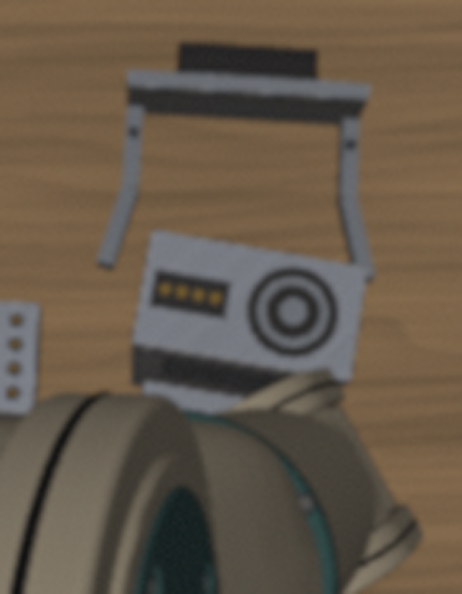

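The view shows the unit still in place, with the tool low behind its terminal box and on the dock line. I start the push slowly.

Emit:
{"method": "apply_moves", "body": {"increments": [{"tx": 0.006,"ty": -0.0005,"tz": 0,"rx": 0,"ry": 0,"rz": 0,"claw": 0.06},{"tx": 0.011,"ty": -0.0009,"tz": 0,"rx": 0,"ry": 0,"rz": 0,"claw": 0.06},{"tx": 0.015,"ty": -0.0012,"tz": 0,"rx": 0,"ry": 0,"rz": 0,"claw": 0.06},{"tx": 0.019,"ty": -0.0016,"tz": 0,"rx": 0,"ry": 0,"rz": 0,"claw": 0.06},{"tx": 0.023,"ty": -0.0019,"tz": 0,"rx": 0,"ry": 0,"rz": 0,"claw": 0.06},{"tx": 0.027,"ty": -0.0022,"tz": 0,"rx": 0,"ry": 0,"rz": 0,"claw": 0.06},{"tx": 0.031,"ty": -0.0025,"tz": 0,"rx": 0,"ry": 0,"rz": 0,"claw": 0.06},{"tx": 0.035,"ty": -0.0029,"tz": 0,"rx": 0,"ry": 0,"rz": 0,"claw": 0.06},{"tx": 0.039,"ty": -0.0032,"tz": 0,"rx": 0,"ry": 0,"rz": 0,"claw": 0.06},{"tx": 0.043,"ty": -0.0035,"tz": 0,"rx": 0,"ry": 0,"rz": 0,"claw": 0.06},{"tx": 0.047,"ty": -0.0039,"tz": 0,"rx": 0,"ry": 0,"rz": 0,"claw": 0.06},{"tx": 0.05,"ty": -0.0041,"tz": 0,"rx": 0,"ry": 0,"rz": 0,"claw": 0.06}]}}

```text
clock: 7.6
eef_pos: [488.3, -55.9, 16.4]
tool_rot: [3.14, -0.006, 3.06]
force: [-7.6, -0.5, 6.1]
width: 59.8
```

Run:
```python
from h import *
s=read_state();print(s['qpos'].round(2),s['eef_pos'].round(1),s['tool_rot'].round(3),s['force'])
save('top','t3.png',(300,95,420,265),3.5);save('side','s3.png',(290,100,440,280),4)
a=cv2.imread('pics/t3.png');b=cv2.imread('pics/s3.png')
h=600;a=cv2.copyMakeBorder(a,0,max(0,h-a.shape[0]),0,0,0);b=b[b.shape[0]-600:,:380+0] if 0 else cv2.resize(b,(375,450))
b=cv2.copyMakeBorder(b,0,150,0,0,0)[:a.shape[0]]
cv2.imwrite('pics/m3.png',np.hstack([a[:b.shape[0]],b]));print(a.shape,b.shape)
```

```text
[-0.25  0.84  0.47  2.11 -0.96  0.43  2.48] [488.3 -55.9  16.4] [ 3.14  -0.006  3.06 ] [-7.5783685  -0.51387032  6.14980206]
(600, 420, 3) (600, 375, 3)
```

View pics/m3.png

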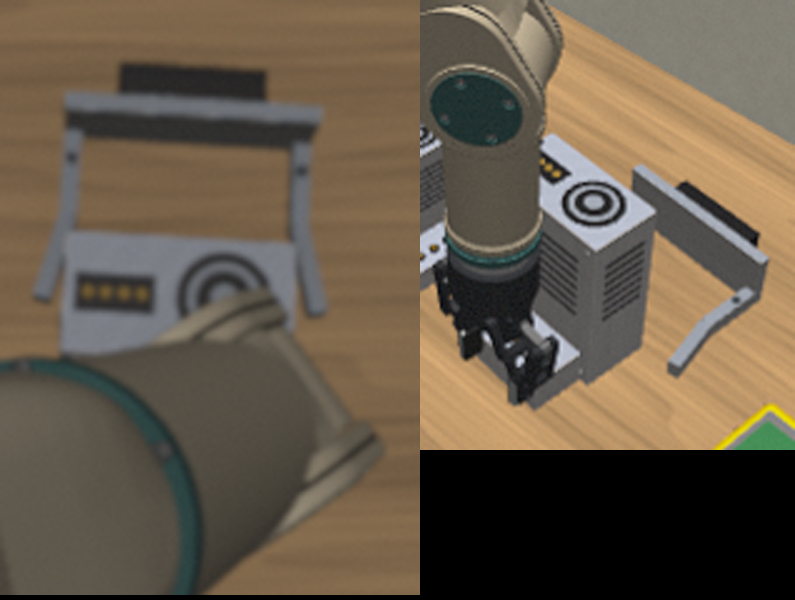

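Unit now looks square to the dock. I check its lateral offset from these corners.

Run:
```python
from fit import *
t=cr([(68,230),(297,242),(60,352)],300,95,3.5);T=[(35,65,180),(35,-65,180),(-35,65,180)]
s=cr([(133,137),(236,211),(168,252),(167,383),(220,342)],290,100,2.5);S=[(35,65,180),(35,-65,180),(-35,-65,180),(-35,-65,0),(35,-65,0)]
d=np.array([703.3,-72.6]);th=-.082;R=np.array([[np.cos(th),np.sin(th)],[-np.sin(th),np.cos(th)]])
for o in([('top',t,T),('side',s,S)],[('top',t,T)]):
    p,r=fit(o,[600,-60,-.08]);print(p.round(3),R@(p[:2]-d),p[2]-th,r.round(1).tolist())
```

```text
[ 5.89423e+02 -5.05620e+01 -8.50000e-02] [-115.29941969   12.63620039] -0.0028356080700605163 [[-0.4, -0.2], [0.4, 0.3], [-0.2, -0.0], [-0.8, -2.4], [0.1, -0.3], [2.4, -0.5], [-0.6, 1.6], [0.3, 2.2]]
[ 5.89582e+02 -5.08140e+01 -7.90000e-02] [-115.12033074   12.39813652] 0.0031813832922006485 [[-0.4, -0.1], [0.4, -0.0], [-0.0, 0.1]]
```

The unit is square but sits 12 mm left of the line, as the swing of its foot predicted. I push obliquely with both fingers sticking to the face, forward and to the right, to bring it onto the line.

Emit:
{"method": "apply_moves", "body": {"increments": [{"tx": 0.003,"ty": -0.001,"tz": 0,"rx": 0,"ry": 0,"rz": 0,"claw": 0.06},{"tx": 0.006,"ty": -0.002,"tz": 0,"rx": 0,"ry": 0,"rz": 0,"claw": 0.06},{"tx": 0.009,"ty": -0.0032,"tz": 0,"rx": 0,"ry": 0,"rz": 0,"claw": 0.06},{"tx": 0.012,"ty": -0.0044,"tz": 0,"rx": 0,"ry": 0,"rz": 0,"claw": 0.06},{"tx": 0.015,"ty": -0.0056,"tz": 0,"rx": 0,"ry": 0,"rz": 0,"claw": 0.06},{"tx": 0.018,"ty": -0.0068,"tz": 0,"rx": 0,"ry": 0,"rz": 0,"claw": 0.06},{"tx": 0.021,"ty": -0.008,"tz": 0,"rx": 0,"ry": 0,"rz": 0,"claw": 0.06},{"tx": 0.024,"ty": -0.0092,"tz": 0,"rx": 0,"ry": 0,"rz": 0,"claw": 0.06},{"tx": 0.027,"ty": -0.0104,"tz": 0,"rx": 0,"ry": 0,"rz": 0,"claw": 0.06},{"tx": 0.029,"ty": -0.0114,"tz": 0,"rx": 0,"ry": 0,"rz": 0,"claw": 0.06}]}}

```text
clock: 8.7
eef_pos: [517.0, -64.6, 16.1]
tool_rot: [3.137, -0.008, 3.063]
force: [-6.6, 3.5, 5.1]
width: 60.1
```

Run:
```python
from h import *
s=read_state();print(s['qpos'].round(2),s['eef_pos'].round(1),s['tool_rot'].round(3),s['force'])
save('top','t4.png',(300,95,420,215),5)
```

```text
[-0.25  0.87  0.51  2.03 -0.91  0.5   2.44] [517.  -64.6  16.1] [ 3.137 -0.008  3.063] [-6.59093476  3.54177111  5.06649489]
```

View pics/t4.png

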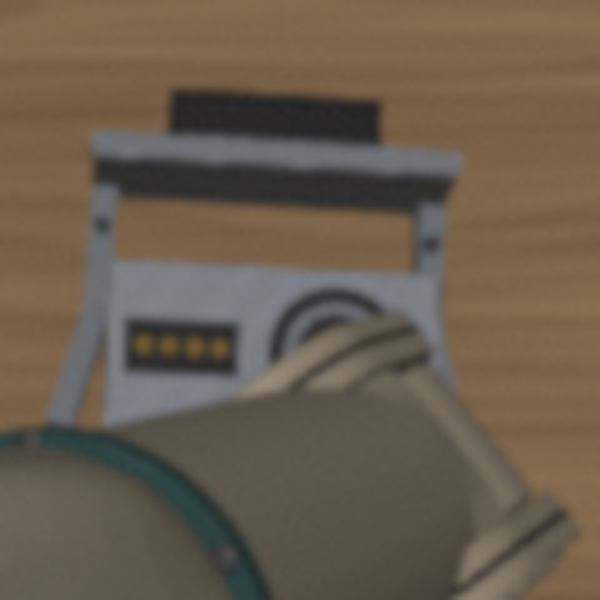

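```bash
cat > lat.py <<'E'
from fit import *
d=np.array([703.3,-72.6]);th=-.082;R=np.array([[np.cos(th),np.sin(th)],[-np.sin(th),np.cos(th)]])
def lat(bl,br,x0,y0,s):
    t=cr([bl,br],x0,y0,s);p,r=fit([('top',t,[(35,65,180),(35,-65,180)])],[620,-60,-.08])
    print(p.round(3),(R@(p[:2]-d)).round(1),round(p[2]-th,3),r.round(1).tolist(),'tcp in dock',(R@(read_state()['eef_pos'][:2]-d)).round(1))
E
python3 -c "
from lat import *
lat((115,261),(437,274),300,95,5)"
```

```text
[ 6.17748e+02 -5.84200e+01 -6.40000e-02] [-86.4   7.1] 0.018 [[-0.7, -0.0], [0.7, 0.0]] tcp in dock [-185.7   -7.6]
```

Sticking works: the unit is now 7 mm off, 86 mm short and still square. I continue the same way.

Emit:
{"method": "apply_moves", "body": {"increments": [{"tx": 0.0025,"ty": -0.0012,"tz": 0,"rx": 0,"ry": 0,"rz": 0,"claw": 0.06},{"tx": 0.005,"ty": -0.0024,"tz": 0,"rx": 0,"ry": 0,"rz": 0,"claw": 0.06},{"tx": 0.0075,"ty": -0.0036,"tz": 0,"rx": 0,"ry": 0,"rz": 0,"claw": 0.06},{"tx": 0.01,"ty": -0.0048,"tz": 0,"rx": 0,"ry": 0,"rz": 0,"claw": 0.06},{"tx": 0.0125,"ty": -0.006,"tz": 0,"rx": 0,"ry": 0,"rz": 0,"claw": 0.06},{"tx": 0.015,"ty": -0.0072,"tz": 0,"rx": 0,"ry": 0,"rz": 0,"claw": 0.06},{"tx": 0.0175,"ty": -0.0084,"tz": 0,"rx": 0,"ry": 0,"rz": 0,"claw": 0.06},{"tx": 0.02,"ty": -0.0096,"tz": 0,"rx": 0,"ry": 0,"rz": 0,"claw": 0.06},{"tx": 0.0225,"ty": -0.0108,"tz": 0,"rx": 0,"ry": 0,"rz": 0,"claw": 0.06}]}}

```text
clock: 9.65
eef_pos: [539.3, -75.4, 16.1]
tool_rot: [3.136, -0.008, 3.063]
force: [-7.4, 2.8, 5.2]
width: 60.1
```

Run:
```python
from h import *
s=read_state();print(s['qpos'].round(2),s['eef_pos'].round(1),s['tool_rot'].round(3),s['force'])
save('top','t5.png',(300,95,420,215),5)
```

```text
[-0.25  0.89  0.54  1.96 -0.88  0.55  2.41] [539.3 -75.4  16.1] [ 3.136 -0.008  3.063] [-7.41894031  2.75317591  5.17506396]
```

View pics/t5.png

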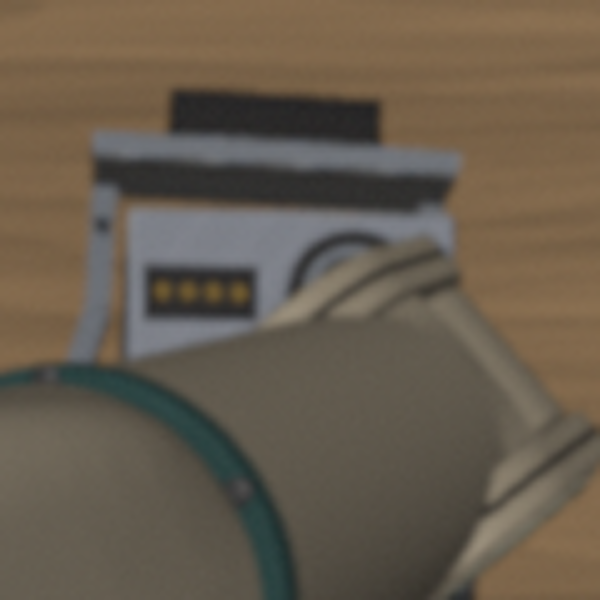

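```bash
python3 -c "
from lat import *
lat((130,208),(455,217),300,95,5)"
```

```text
[ 6.40239e+02 -6.64100e+01 -5.10000e-02] [-63.4   1. ] 0.031 [[-0.2, -0.0], [0.2, -0.0]] tcp in dock [-162.3  -16.6]
```

Now 1 mm off the line. The fingers have slid to the right of the box, so I back off 8 mm, re-centre them and push straight.

Emit:
{"method": "apply_moves", "body": {"increments": [{"tx": -0.01,"ty": 0.001,"tz": 0,"rx": 0,"ry": 0,"rz": 0,"claw": 0.06},{"tx": -0.01,"ty": 0.001,"tz": 0,"rx": 0,"ry": 0,"rz": 0,"claw": 0.06},{"tx": -0.009,"ty": 0.017,"tz": 0,"rx": 0,"ry": 0,"rz": 0,"claw": 0.06},{"tx": -0.009,"ty": 0.017,"tz": 0,"rx": 0,"ry": 0,"rz": 0,"claw": 0.06},{"tx": -0.003,"ty": 0.0165,"tz": 0,"rx": 0,"ry": 0,"rz": 0,"claw": 0.06},{"tx": 0.002,"ty": 0.016,"tz": 0,"rx": 0,"ry": 0,"rz": 0,"claw": 0.06},{"tx": 0.006,"ty": 0.0157,"tz": 0,"rx": 0,"ry": 0,"rz": 0,"claw": 0.06},{"tx": 0.01,"ty": 0.0153,"tz": 0,"rx": 0,"ry": 0,"rz": 0,"claw": 0.06},{"tx": 0.014,"ty": 0.015,"tz": 0,"rx": 0,"ry": 0,"rz": 0,"claw": 0.06},{"tx": 0.018,"ty": 0.0147,"tz": 0,"rx": 0,"ry": 0,"rz": 0,"claw": 0.06},{"tx": 0.022,"ty": 0.0144,"tz": 0,"rx": 0,"ry": 0,"rz": 0,"claw": 0.06},{"tx": 0.025,"ty": 0.014,"tz": 0,"rx": 0,"ry": 0,"rz": 0,"claw": 0.06}]}}

```text
clock: 10.9
eef_pos: [565.7, -64.1, 16.2]
tool_rot: [3.14, -0.005, 3.06]
force: [-6.5, 1.3, 2.5]
width: 60.1
```

Emit:
{"method": "apply_moves", "body": {"increments": [{"tx": 0.003,"ty": -0.0002,"tz": 0,"rx": 0,"ry": 0,"rz": 0,"claw": 0.06},{"tx": 0.006,"ty": -0.0005,"tz": 0,"rx": 0,"ry": 0,"rz": 0,"claw": 0.06},{"tx": 0.009,"ty": -0.0007,"tz": 0,"rx": 0,"ry": 0,"rz": 0,"claw": 0.06},{"tx": 0.012,"ty": -0.001,"tz": 0,"rx": 0,"ry": 0,"rz": 0,"claw": 0.06},{"tx": 0.015,"ty": -0.0012,"tz": 0,"rx": 0,"ry": 0,"rz": 0,"claw": 0.06},{"tx": 0.018,"ty": -0.0015,"tz": 0,"rx": 0,"ry": 0,"rz": 0,"claw": 0.06},{"tx": 0.021,"ty": -0.0017,"tz": 0,"rx": 0,"ry": 0,"rz": 0,"claw": 0.06},{"tx": 0.024,"ty": -0.002,"tz": 0,"rx": 0,"ry": 0,"rz": 0,"claw": 0.06}]}}

```text
clock: 11.7
eef_pos: [589.4, -66.4, 16.2]
tool_rot: [3.14, -0.006, 3.059]
force: [-6.2, 1.0, 3.2]
width: 60.0
```

```bash
python3 -c "
from lat import *
s=read_state();print(s['eef_pos'],s['force'],s['tool_rot'],(R@(s['eef_pos'][:2]-d)))"
```

```text
[589.35499887 -66.39365728  16.18030762] [-6.19285271  1.02098455  3.18781765] [ 3.13994857 -0.00568333  3.05938563] [-114.07048261   -3.14753399]
```

Steady 6 N sliding force and no wedging, with about 14 mm to go. I finish slowly and watch for the force rise at the stop.

Emit:
{"method": "apply_moves", "body": {"increments": [{"tx": 0.003,"ty": -0.0002,"tz": 0,"rx": 0,"ry": 0,"rz": 0,"claw": 0.06},{"tx": 0.006,"ty": -0.0005,"tz": 0,"rx": 0,"ry": 0,"rz": 0,"claw": 0.06},{"tx": 0.008,"ty": -0.0006,"tz": 0,"rx": 0,"ry": 0,"rz": 0,"claw": 0.06},{"tx": 0.01,"ty": -0.0008,"tz": 0,"rx": 0,"ry": 0,"rz": 0,"claw": 0.06},{"tx": 0.012,"ty": -0.001,"tz": 0,"rx": 0,"ry": 0,"rz": 0,"claw": 0.06}]}}

```text
clock: 12.2
eef_pos: [601.3, -67.5, 16.2]
tool_rot: [3.14, -0.006, 3.059]
force: [-6.0, 0.2, 3.1]
width: 59.8
```

Emit:
{"method": "apply_moves", "body": {"increments": [{"tx": 0.001,"ty": 0,"tz": 0,"rx": 0,"ry": 0,"rz": 0,"claw": 0.06},{"tx": 0.002,"ty": 0,"tz": 0,"rx": 0,"ry": 0,"rz": 0,"claw": 0.06}]}}

```text
clock: 12.4
eef_pos: [603.4, -67.6, 16.2]
tool_rot: [3.14, -0.006, 3.059]
force: [-7.5, -0.4, 3.1]
width: 60.1
```

Emit:
{"method": "apply_moves", "body": {"increments": [{"tx": 0.001,"ty": 0,"tz": 0,"rx": 0,"ry": 0,"rz": 0,"claw": 0.06},{"tx": 0.002,"ty": 0,"tz": 0,"rx": 0,"ry": 0,"rz": 0,"claw": 0.06}]}}

```text
clock: 12.6
eef_pos: [603.8, -67.6, 16.1]
tool_rot: [3.14, -0.009, 3.059]
force: [-11.4, 0.4, 7.9]
width: 60.2
```

Emit:
{"method": "apply_moves", "body": {"increments": [{"tx": 0.001,"ty": 0,"tz": 0,"rx": 0,"ry": 0,"rz": 0,"claw": 0.06},{"tx": 0.002,"ty": 0,"tz": 0,"rx": 0,"ry": 0,"rz": 0,"claw": 0.06},{"tx": 0.002,"ty": 0,"tz": 0,"rx": 0,"ry": 0,"rz": 0,"claw": 0.06}]}}

```text
clock: 12.9
eef_pos: [603.7, -67.6, 16.1]
tool_rot: [3.139, -0.012, 3.059]
force: [-14.7, -0.2, 10.0]
width: 60.3
```

Solid stop at the expected place. I back off straight, lift clear and look.

Emit:
{"method": "apply_moves", "body": {"increments": [{"tx": -0.01,"ty": 0.001,"tz": 0,"rx": 0,"ry": 0,"rz": 0,"claw": 0.06},{"tx": -0.06,"ty": 0.005,"tz": 0,"rx": 0,"ry": 0,"rz": 0,"claw": 0.06},{"tx": -0.1,"ty": 0.008,"tz": 0,"rx": 0,"ry": 0,"rz": 0,"claw": 0.06},{"tx": -0.1,"ty": 0.008,"tz": 0.05,"rx": 0,"ry": 0,"rz": 0,"claw": 0.03},{"tx": -0.1,"ty": 0.008,"tz": 0.28,"rx": 0,"ry": 0,"rz": 0,"claw": 0.0},{"tx": -0.1,"ty": 0.008,"tz": 0.28,"rx": 0,"ry": 0,"rz": 0,"claw": 0.0},{"tx": -0.1,"ty": 0.008,"tz": 0.28,"rx": 0,"ry": 0,"rz": 0,"claw": 0.0},{"tx": -0.1,"ty": 0.008,"tz": 0.28,"rx": 0,"ry": 0,"rz": 0,"claw": 0.0},{"tx": -0.1,"ty": 0.008,"tz": 0.28,"rx": 0,"ry": 0,"rz": 0,"claw": 0.0},{"tx": -0.1,"ty": 0.008,"tz": 0.28,"rx": 0,"ry": 0,"rz": 0,"claw": 0.0},{"tx": -0.1,"ty": 0.008,"tz": 0.28,"rx": 0,"ry": 0,"rz": 0,"claw": 0.0}]}}

```text
clock: 14.0
eef_pos: [510.5, -59.0, 297.1]
tool_rot: [3.14, 0.002, 3.06]
force: [-0.3, 0.4, -0.4]
width: 0.0
```

Run:
```python
from h import *
s=read_state();print(s['qpos'].round(2),s['eef_pos'].round(1),s['tool_rot'].round(3),s['force'])
save('top','t6.png',(300,95,410,215),3.6);save('side','s6.png',(330,120,440,240),3.6)
cv2.imwrite('pics/m6.png',np.hstack([cv2.imread('pics/t6.png'),cv2.imread('pics/s6.png')]))
```

```text
[-0.57  0.5   0.96  1.82 -0.47  1.06  2.06] [510.5 -59.  297.1] [3.14e+00 2.00e-03 3.06e+00] [-0.30743677  0.40294267 -0.43606195]
```

View pics/m6.png

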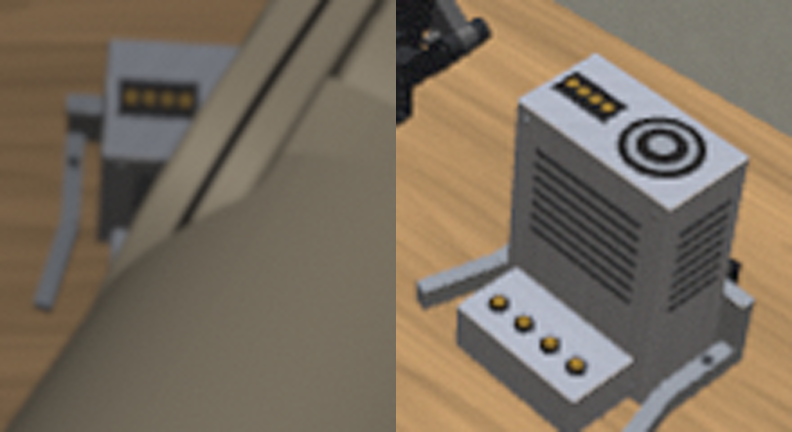

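Run:
```python
from lat import *
s=cr([(197,53),(124,98),(272,213),(352,158),(62,310),(177,403)],330,120,3.6)
p,r=fit([('side',s,[(35,65,180),(-35,65,180),(-35,-65,180),(35,-65,180),(-90,55,40),(-90,-55,40)])],[700,-70,-.08])
print(p.round(3),(R@(p[:2]-d)).round(1),round(p[2]-th,3),r.round(1).tolist())
```

```text
[ 7.02206e+02 -7.83360e+01 -8.10000e-02] [-0.6 -5.8] 0.001 [[0.6, -0.2], [-1.5, 0.6], [0.5, -0.3], [0.7, -0.0], [-1.0, -0.8], [-0.1, 0.5]]
```

Emit:
{"method": "apply_moves", "body": {"increments": [{"tx": 0,"ty": 0,"tz": 0.12,"rx": 0,"ry": 0,"rz": 0,"claw": 0},{"tx": 0,"ty": 0,"tz": 0.12,"rx": 0,"ry": 0,"rz": 0,"claw": 0},{"tx": 0.02,"ty": 0.37,"tz": 0.12,"rx": 0,"ry": 0,"rz": 0,"claw": 0},{"tx": 0.02,"ty": 0.37,"tz": 0.12,"rx": 0,"ry": 0,"rz": 0,"claw": 0},{"tx": 0.02,"ty": 0.37,"tz": 0.12,"rx": 0,"ry": 0,"rz": 0,"claw": 0},{"tx": 0.02,"ty": 0.37,"tz": 0.12,"rx": 0,"ry": 0,"rz": 0,"claw": 0},{"tx": 0.02,"ty": 0.37,"tz": 0.12,"rx": 0,"ry": 0,"rz": 0,"claw": 0},{"tx": 0.02,"ty": 0.37,"tz": 0.12,"rx": 0,"ry": 0,"rz": 0,"claw": 0},{"tx": 0.02,"ty": 0.37,"tz": 0.12,"rx": 0,"ry": 0,"rz": 0,"claw": 0},{"tx": 0.02,"ty": 0.37,"tz": 0.12,"rx": 0,"ry": 0,"rz": 0,"claw": 0},{"tx": 0.02,"ty": 0.37,"tz": 0.12,"rx": 0,"ry": 0,"rz": 0,"claw": 0},{"tx": 0.02,"ty": 0.37,"tz": 0.12,"rx": 0,"ry": 0,"rz": 0,"claw": 0}]}}

```text
clock: 15.3
eef_pos: [529.8, 310.7, 414.9]
tool_rot: [-3.14, -0.002, 3.06]
force: [0.1, -0.8, 0.9]
width: -0.3
```

Run:
```python
from h import *
s=read_state();print(s['qpos'].round(2),s['eef_pos'].round(1),s['tool_rot'].round(3))
save('top','t7.png',(140,90,420,270),2.8)
```

```text
[-1.1   0.59  1.    1.34 -0.49  1.46  1.35] [529.8 310.7 414.9] [-3.14e+00 -2.00e-03  3.06e+00]
```

View pics/t7.png

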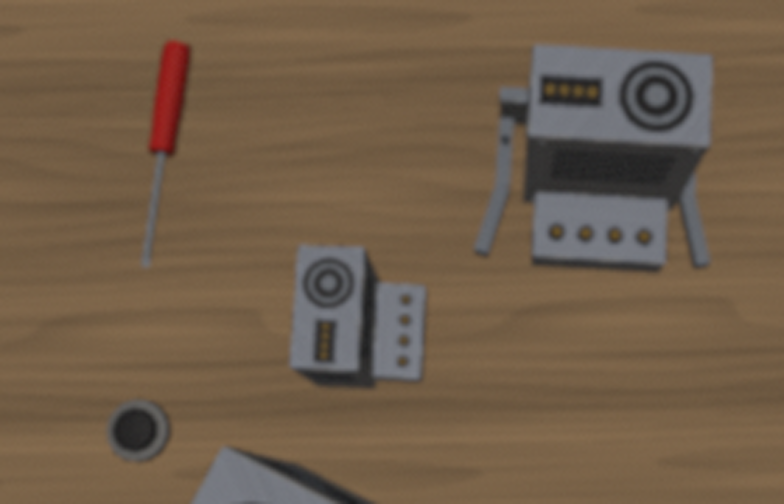

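Unit seated in the dock, bystanders unmoved, and the button is in clear view at (136,428). I check the numbers.

Run:
```python
from lat import *
s=cr([(534,45),(712,55),(708,146),(528,138)],140,90,2.8)
p,r=fit([('top',s,[(35,65,180),(35,-65,180),(-35,-65,180),(-35,65,180)])],[700,-70,-.08])
print(p.round(3),(R@(p[:2]-d)).round(1),round(p[2]-th,3),r.round(1).tolist())
print(px2w('top',cr([(136,428),(109,428),(168,428),(138,460),(138,399)],140,90,2.8),[22,16,16,16,16]).round(1))
```

```text
[ 7.0276e+02 -7.5832e+01 -7.8000e-02] [-0.3 -3.3] 0.004 [[-0.7, -0.2], [0.1, -0.2], [1.0, 0.5], [-0.3, -0.1]]
[[487.4 312.9  22. ]
 [488.4 337.2  16. ]
 [487.3 288.2  16. ]
 [461.6 312.5  16. ]
 [511.7 313.7  16. ]]
```

The top fit has the unit home within 0.5 mm and square (0.004 rad), agreeing with the hard stop. Now the button at (487, 313).

Emit:
{"method": "apply_moves", "body": {"increments": [{"tx": -0.043,"ty": 0.002,"tz": 0,"rx": 0,"ry": 0,"rz": 0,"claw": 0},{"tx": -0.043,"ty": 0.002,"tz": -0.38,"rx": 0,"ry": 0,"rz": 0,"claw": 0},{"tx": -0.043,"ty": 0.002,"tz": -0.38,"rx": 0,"ry": 0,"rz": 0,"claw": 0},{"tx": -0.043,"ty": 0.002,"tz": -0.38,"rx": 0,"ry": 0,"rz": 0,"claw": 0},{"tx": -0.043,"ty": 0.002,"tz": -0.38,"rx": 0,"ry": 0,"rz": 0,"claw": 0},{"tx": -0.043,"ty": 0.002,"tz": -0.38,"rx": 0,"ry": 0,"rz": 0,"claw": 0},{"tx": -0.043,"ty": 0.002,"tz": -0.38,"rx": 0,"ry": 0,"rz": 0,"claw": 0},{"tx": -0.043,"ty": 0.002,"tz": -0.38,"rx": 0,"ry": 0,"rz": 0,"claw": 0},{"tx": -0.043,"ty": 0.002,"tz": -0.38,"rx": 0,"ry": 0,"rz": 0,"claw": 0},{"tx": -0.043,"ty": 0.002,"tz": -0.38,"rx": 0,"ry": 0,"rz": 0,"claw": 0},{"tx": -0.043,"ty": 0.002,"tz": -0.38,"rx": 0,"ry": 0,"rz": 0,"claw": 0},{"tx": -0.043,"ty": 0.002,"tz": -0.38,"rx": 0,"ry": 0,"rz": 0,"claw": 0}]}}

```text
clock: 16.55
eef_pos: [488.7, 313.0, 38.9]
tool_rot: [3.139, 0.003, 3.059]
force: [-0.7, 0.1, 0.5]
width: -0.1
```

Emit:
{"method": "apply_moves", "body": {"increments": [{"tx": 0,"ty": 0,"tz": 0,"rx": 0,"ry": 0,"rz": 0,"claw": 0}]}}

```text
clock: 16.65
eef_pos: [488.3, 313.7, 38.8]
tool_rot: [3.138, 0.003, 3.06]
force: [0.7, 0.3, 0.1]
width: 0.2
```

Emit:
{"method": "apply_moves", "body": {"increments": [{"tx": 0,"ty": 0,"tz": -0.008,"rx": 0,"ry": 0,"rz": 0,"claw": 0},{"tx": 0,"ty": 0,"tz": -0.013,"rx": 0,"ry": 0,"rz": 0,"claw": 0},{"tx": 0,"ty": 0,"tz": -0.016,"rx": 0,"ry": 0,"rz": 0,"claw": 0},{"tx": 0,"ty": 0,"tz": -0.018,"rx": 0,"ry": 0,"rz": 0,"claw": 0},{"tx": 0,"ty": 0,"tz": -0.02,"rx": 0,"ry": 0,"rz": 0,"claw": 0},{"tx": 0,"ty": 0,"tz": -0.022,"rx": 0,"ry": 0,"rz": 0,"claw": 0},{"tx": 0,"ty": 0,"tz": -0.022,"rx": 0,"ry": 0,"rz": 0,"claw": 0}]}}

```text
clock: 17.35
eef_pos: [486.7, 313.5, 16.0]
tool_rot: [3.139, -0.001, 3.06]
force: [-4.4, 0.0, 15.0]
width: 0.1
```

Down 6 mm at 15 N. I add a slight press to confirm the bottom stop, then release and lift away.

Emit:
{"method": "apply_moves", "body": {"increments": [{"tx": 0,"ty": 0,"tz": -0.001,"rx": 0,"ry": 0,"rz": 0,"claw": 0},{"tx": 0,"ty": 0,"tz": -0.001,"rx": 0,"ry": 0,"rz": 0,"claw": 0}]}}

```text
clock: 17.55
eef_pos: [486.7, 313.6, 15.8]
tool_rot: [3.138, -0.001, 3.06]
force: [-6.3, -1.3, 21.5]
width: -0.1
```

Emit:
{"method": "apply_moves", "body": {"increments": [{"tx": 0,"ty": 0,"tz": 0.02,"rx": 0,"ry": 0,"rz": 0,"claw": 0},{"tx": 0,"ty": 0,"tz": 0.06,"rx": 0,"ry": 0,"rz": 0,"claw": 0},{"tx": 0,"ty": 0,"tz": 0.15,"rx": 0,"ry": 0,"rz": 0,"claw": 0},{"tx": 0,"ty": 0,"tz": 0.15,"rx": 0,"ry": 0,"rz": 0,"claw": 0},{"tx": 0,"ty": 0,"tz": 0.25,"rx": 0,"ry": 0,"rz": 0,"claw": 0},{"tx": 0,"ty": 0,"tz": 0.25,"rx": 0,"ry": 0,"rz": 0,"claw": 0},{"tx": 0,"ty": 0,"tz": 0.25,"rx": 0,"ry": 0,"rz": 0,"claw": 0},{"tx": 0,"ty": 0,"tz": 0.25,"rx": 0,"ry": 0,"rz": 0,"claw": 0}]}}

```text
clock: 18.35
eef_pos: [487.4, 313.4, 264.6]
tool_rot: [3.139, 0.001, 3.061]
force: [-1.8, 0.0, -1.2]
width: -0.1
```

Run:
```python
from h import *
save('top','t8.png',s=1.25)
```

```text
(no output)
```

View pics/t8.png

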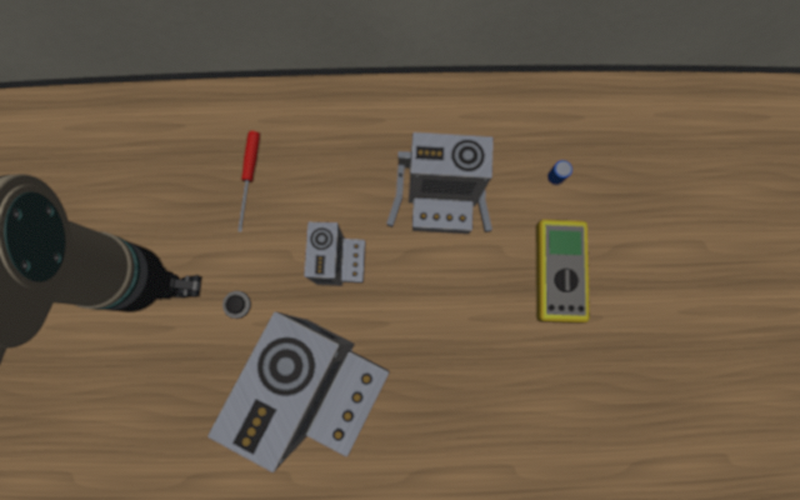

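The final view shows the unit in the dock at (453,180), and the bystanders and look-alikes at the same pixels as at the start. The tool is clear of everything.

```bash
python3 -c "
from cell import *
print(finish_job())"
```

```text
the job is handed in; nothing more can be done
None
```

I pushed the middle-sized power supply into the dock and seated it against the back stop. I then pressed the start button fully down, released it and handed the job in at about 18 s.

- **Push:** I used two spread fingers on the terminal box, about 16 mm above the bench. Squaring the unit left it 12 mm off the dock's centre line. An oblique push brought that to about 1 mm before it went between the rails. Sliding took about 6–8 N.
- **Unit home:** The push ended on a hard stop at 15 N, at the expected place. The top camera fit puts the unit 0.3 mm from home and within 0.004 rad of square.
- **Button:** The tool went down to z = 15.8 mm, which is the full 6 mm of travel, against a hard stop at 21 N. The unit was already home by then. I did not measure the button's return, only that the tool lifted clear.
- **Bystanders:** The last picture shows the meter, capacitor, screwdriver and look-alikes where they started.
- **Disagreement:** For the seated unit's sideways position, the side camera gave -5.8 mm and the top camera -3.3 mm. Both are within the rails' 8 mm of clearance on each side.
- **Early error:** My first 15° tool tilt ran the wrist to its joint limits, so I pushed with the tool vertical instead.

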